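# Press the proud dowel home

## Robot

A 6-joint arm with a two-finger parallel gripper is mounted at the origin on the work surface. World frame = base frame: x ahead of the robot, y to its left, z up, the work surface at z = 0. Lengths are in m, angles in degrees, forces in N, time in s.
With the tool pointing down it reaches from about 0.325 to 0.85 m from the base axis. Payload 15.5 kg.
Tool frame: the origin (TCP) lies midway between the tips of the shut fingers; the grasp point (between the pads) lies 19 mm behind it; y points along the fingers, x is the direction in which the jaws open and shut, and the axes are right-handed (so a half turn about y gives the same grasp; the last joint's range is limited). The gripper opens to 91 mm and grips with 3 to 60 N. Pads are 32 mm wide; open, the fingers measure 118 mm over their backs; the gripper's body (76 mm by 178 mm) begins 60 mm behind the grasp point.
Start: joints at [69.528, 28.281, 77.091, -0, 74.628, -5.472], TCP at [0.162, 0.604, 0.214] pointing down, gripper open.
Joint ranges: [-166.48, 166.48], [-47.26, 123.95], [12.59, 153.08], [-70.14, 250.14], [6.76, 159.57], [-176.63, 176.63]. Speed limits (degrees/s): [108.29, 108.29, 147.25, 172.46, 172.46, 172.46].

## Interface

Orientations are given as a 3x3 rotation matrix whose columns are the frame's x, y, z axes.
In Python, from bench import ctrl gives the robot as it stands. The module is installed in compiled form; this text tells all that it offers. Calls block until the motion is done:
- ctrl.goto(position, orientation): joint-space move of the TCP to a pose.
- ctrl.move_l(position, vel=0.15, ori=None, contact_N=None): straight line of the TCP; ori=None keeps the orientation; vel is the mean speed in m/s. With contact_N (N) it stops when the force on the tool has changed by that much, and returns True; else False.
- ctrl.movej(angles): joint-space move.
- ctrl.command_gripper(opening): opening from 0.0 (shut) to 1.0 (fully open); the grip force is fixed at half the most; returns when the fingers have stopped.
- ctrl.sleep(seconds).
- ctrl.ik(position, orientation): joint angles nearest the present ones, or None.
- ctrl.read_camera(name): name is "side" or "top"; returns the picture (400x640x3 uint8, blue, green, red); there is no depth.
- ctrl.camera_params(name): a dict with "fx", "fy", "cx", "cy" (pixels), "D" ([k1, k2, p1, p2, k3] as OpenCV has them; the pictures are not rectified), "pose" (4x4, takes a point from camera to world coordinates). Camera axes: x right, y up, looking along -z (the intrinsics and any distortion apply to the point x, -y, -z); pixel columns grow to the right and rows downward; lengths in m; the calibration is good to about 2 mm. A picture is of the moment at which its call begins. camera_params takes no time and is no camera call.
A pose or a line that the arm cannot do raises ctrl.MotionError and nothing moves.
- ctrl.sign_off(): hands the job in, once; it reports no verdict.
Readings, each from a call of its own:
- ctrl.current_t(): time.
- ctrl.current_q(): joint angles.
- ctrl.current_dq(): joint speeds.
- ctrl.current_effort(): joint torques, N m.
- ctrl.current_tool_pos(): TCP position.
- ctrl.current_eef_rot(): TCP orientation.
- ctrl.current_contact_force(): force on the tool from outside, world axes, zero at the start.
- ctrl.current_wrist_torque(): the same for the moment, N m.
- ctrl.current_grip_width(): opening from 0.0 (shut) to 1.0 (fully open).
Only numpy, scipy, OpenCV 4.12 (cv2) and the standard library are available. Lean on these libraries where they do the work, as an engineer would, in place of code of your own. Each camera call takes 0.05 s, during which the arm holds its last target.

## Task

One of the five dowels in the chair rail stands higher than the rest: press it down gently with your fingertips until it is level with its neighbours, then draw back well clear of it. Only push it, do not pull it up, and do not touch the other four dowels. Leave the loose things on the bench where they stand.

Things in the scene. Friction and masses are not known exactly. Their poses are not given: they have to be found in the camera images.
- proud_dowel: The one dowel in the rail that stands higher than its four neighbours: plain upright wooden pin, 16 mm diameter. Origin: centre of its flat top face, z up; it is 28 to 36 mm above the rail's upper face at the start and should come down to 12 mm above it (62 mm above the bench), like the others. It may be any of the five. It slides straight down under roughly 4 N plus 20 N per m/s of speed, stays where it is left, and stops dead 3 mm below the level of the others.
- rail: Pale wooden chair rail, 340 x 45 x 50 mm high, lying on the bench, held fast between two low steel clamp heads (in all 490 mm long, 65 mm wide, up to 40 mm high). Origin: centre of its underside, on the bench; y along the rail, z up. Upper face 50 mm above the bench. Five dowels stand in it on its centre line, at -130, -65, 0, 65 and 130 mm along y.
- dowel_b: One of the four dowels in the rail that are already home: plain wood, 16 mm diameter, its top 12 mm above the rail's upper face, must not be touched. Origin: centre of its top face.
- dowel_c: One of the four dowels in the rail that are already home: plain wood, 16 mm diameter, its top 12 mm above the rail's upper face, must not be touched. Origin: centre of its top face.
- dowel_d: One of the four dowels in the rail that are already home: plain wood, 16 mm diameter, its top 12 mm above the rail's upper face, must not be touched. Origin: centre of its top face.
- dowel_e: One of the four dowels in the rail that are already home: plain wood, 16 mm diameter, its top 12 mm above the rail's upper face, must not be touched. Origin: centre of its top face.
- plug_1: Loose pale wooden plug standing on the bench on the robot's side of the rail, 22 mm diameter, 32 mm tall; origin at its foot. Leave alone.
- plug_2: Another loose pale wooden plug standing on the bench on the robot's side of the rail, 22 mm diameter, 32 mm tall; origin at its foot. Leave alone.
- glue: White glue bottle, 54 mm diameter, 120 mm tall, standing beyond the rail; origin at its foot. Leave alone.
- plane: Wooden hand plane, 55 x 170 mm, about 80 mm high at its blade, beyond the rail; origin at the centre of its sole. Leave alone.
- tape: Roll of paper tape lying flat, 90 mm diameter, 24 mm high; origin at the centre of its underside. Leave alone.
- mallet: Hammer lying on the bench beyond the rail, 240 mm long, head towards the rail; origin near its middle at bench height. Leave alone.
- corner_block: Loose wooden block, 30 x 45 x 30 mm high, on the robot's side of the rail; origin at the centre of its underside. Leave alone.

How it is judged:
By the outcome, as a careful person would: the job done as asked, in the order asked, and still so for the second after the job is handed in, with the robot touching nothing.
It also fails if it takes over 32 s, if anything falls off the work surface, if the arm or the gripper's body presses on something with over 40 N, if the wrist force passes 120 N, or if a joint passes its speed limit or range.

## Working session

There is one attempt and no reset: what is moved stays moved. The work goes in short steps, each a Python script; the robot and the scene stay as the last script left them, time stands still between calls to the robot, and variables do not carry over. Pictures are saved under pics/ and viewed, and the job is handed in when it is done.

```bash
mkdir -p pics; python3 - <<'E'
from bench import ctrl
import cv2
for n in("side","top"):
    cv2.imwrite(f"pics/{n}0.png",ctrl.read_camera(n)); p=ctrl.camera_params(n); print(n,p)
print(ctrl.current_t(),ctrl.current_eef_rot())
E
```

```text
side {'fx': 459.37449597283, 'fy': 459.37449597283, 'cx': 316.8547148773947, 'cy': 200.31668287831923, 'D': array([-0.13461545,  0.        ,  0.        ,  0.        ,  0.        ]), 'pose': array([[ 0.89273776,  0.35254434, -0.28059185,  0.36366603],
       [-0.45044442,  0.68321472, -0.57473252, -0.39239789],
       [-0.01091421,  0.63947645,  0.76873321,  0.65491969],
       [ 0.        ,  0.        ,  0.        ,  1.        ]])}
top {'fx': 427.0502788048979, 'fy': 427.0502788048979, 'cx': 320.92989673069627, 'cy': 189.09414047000504, 'D': array([-0.09862052,  0.        ,  0.        ,  0.        ,  0.        ]), 'pose': array([[ 0.01342447,  0.98673043, -0.16181111,  0.4612322 ],
       [-0.99938663,  0.01847521,  0.02974956,  0.06582671],
       [ 0.03234429,  0.16131249,  0.98637322,  0.85666229],
       [ 0.        ,  0.        ,  0.        ,  1.        ]])}
0.1 [[ 2.58877846e-01 -3.61385831e-04 -9.65910001e-01]
 [ 9.65909515e-01 -9.73545102e-04  2.58878080e-01]
 [-1.03391182e-03 -9.99999461e-01  9.70367543e-05]]
```

View pics/side0.png

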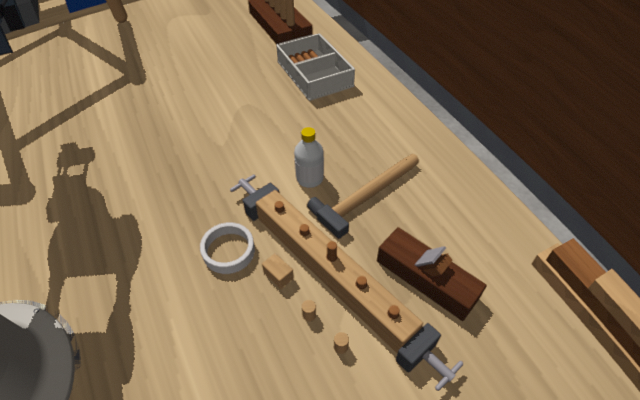

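View pics/top0.png

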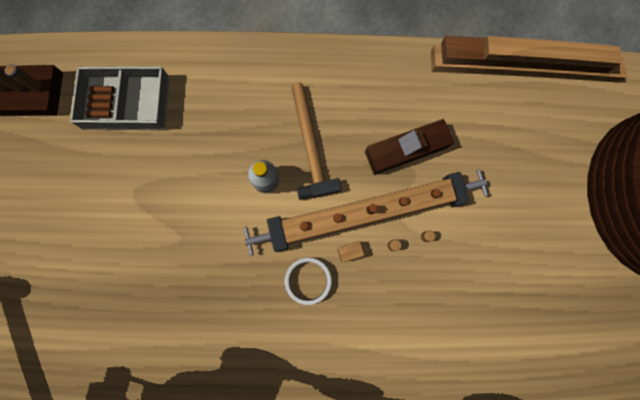

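The side view shows the middle dowel, at about (331,250), standing proud; in the top view it is at about (373,209). I'll enlarge both.

```bash
python3 - <<'E'
import cv2
a=cv2.imread("pics/side0.png")[180:340,240:440]; cv2.imwrite("pics/side0c.png",cv2.resize(a,(800,640)[:2],interpolation=cv2.INTER_CUBIC)[:600])
a=cv2.imread("pics/top0.png")[165:255,280:460]; cv2.imwrite("pics/top0c.png",cv2.resize(a,(800,400),interpolation=cv2.INTER_CUBIC))
E
```

```text
(no output)
```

View pics/side0c.png

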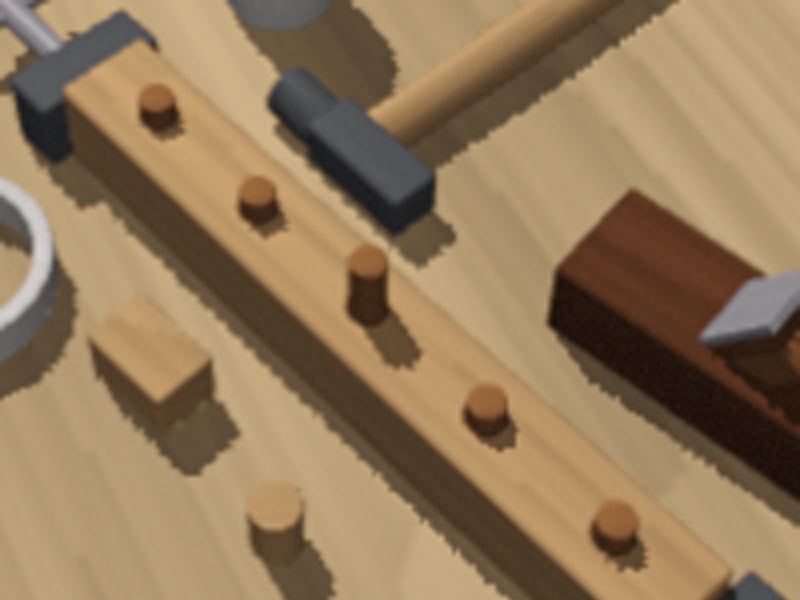

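View pics/top0c.png

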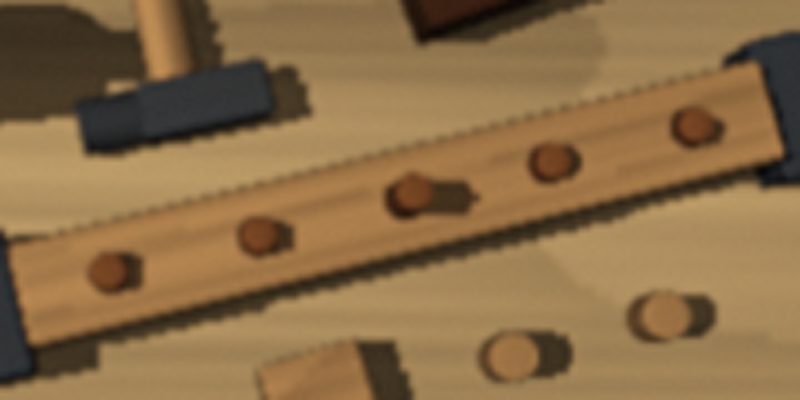

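The middle dowel is clearly the proud one. Top face centres in the side crop are (158,98), (257,190), (368,262), (487,402), (615,522). In the top crop they are (107,270), (258,234), (411,192), (552,159), (692,124). Next I fit the rail pose and the proud dowel's height.

```bash
cat > h.py <<'E'
import numpy as np, cv2
from scipy.optimize import least_squares
from bench import ctrl
def proj(n,P):
    c=ctrl.camera_params(n); T=np.linalg.inv(c["pose"]); p=np.atleast_2d(P)@T[:3,:3].T+T[:3,3]
    p=p*[1,-1,-1]
    K=np.array([[c["fx"],0,c["cx"]],[0,c["fy"],c["cy"]],[0,0,1]])
    return cv2.projectPoints(p.reshape(-1,1,3),np.zeros(3),np.zeros(3),K,np.array(c["D"]))[0].reshape(-1,2)
s=(np.array([(158,98),(257,190),(368,262),(487,402),(615,522)])+.5)/4-.5+[240,180]
t=(np.array([(107,270),(258,234),(411,192),(552,159),(692,124)])+.5)/4.444-.5+[280,165]
Y=np.array([130,65,0,-65,-130])/1e3
def pts(v):
    z=np.full(5,.062); z[2]=v[3]
    return np.c_[v[0]-np.sin(v[2])*Y, v[1]+np.cos(v[2])*Y, z]
def res(v,sel=("side","top")):
    r=[]
    for n,o in(("side",s),("top",t)):
        if n in sel:r.append((proj(n,pts(v))-o).ravel())
    return np.concatenate(r)
E
python3 - <<'E'
from h import *
for sel in (("side","top"),("side",),("top",)):
    f=least_squares(res,[.5,.05,0,.08],args=(sel,))
    print(sel,f.x,np.degrees(f.x[2]));print(f.fun.reshape(-1,2).round(2).tolist())
    print(pts(f.x)[2])
E
```

```text
('side', 'top') [ 0.55409933 -0.0524619   0.25544799  0.08151436] 14.636091883262102
[[0.29, -0.57], [0.73, -0.24], [0.62, -0.05], [0.52, -0.42], [0.86, -0.73], [-0.18, 0.74], [-0.32, 0.6], [0.22, 0.65], [-0.21, 1.2], [0.5, 1.1]]
[ 0.55409933 -0.0524619   0.08151436]
('side',) [ 0.55287032 -0.05278626  0.25338335  0.08264638] 14.517796404387385
[[-0.18, -0.26], [0.2, 0.14], [0.01, 0.0], [-0.16, 0.14], [0.12, -0.06]]
[ 0.55287032 -0.05278626  0.08264638]
('top',) [ 0.55582413 -0.05259675  0.26042334  0.07767875] 14.92115847535511
[[-0.0, 0.15], [-0.2, -0.15], [-0.02, -0.03], [-0.2, 0.13], [0.44, -0.11]]
[ 0.55582413 -0.05259675  0.07767875]
```

```bash
python3 - <<'E'
from h import *
a=np.radians(14.6);c,s_=np.cos(a),np.sin(a)
R=np.array([[c,0,-s_],[s_,0,c],[0,-1,0]])
P=np.array([.5541,-.0525,0])
print(ctrl.ik(P+[0,0,.2],R))
ctrl.command_gripper(0.0)
ctrl.goto(P+[0,0,.2],R); print(ctrl.current_t(),ctrl.current_tool_pos(),ctrl.current_grip_width())
ctrl.move_l(P+[0,0,.1],vel=.12)
for n in("side","top"):
    im=ctrl.read_camera(n); q=proj(n,P+[0,0,.09])[0].astype(int)
    cv2.imwrite(f"pics/{n}1.png",cv2.resize(im[q[1]-60:q[1]+60,q[0]-80:q[0]+80],(800,600),interpolation=cv2.INTER_CUBIC))
print(ctrl.current_t(),ctrl.current_tool_pos(),ctrl.current_contact_force())
E
```

```text
[-1.15596628e+01  2.36159705e+01  8.79163533e+01 -2.54444375e-14
  6.84676762e+01 -2.61596628e+01]
4.1667 [ 0.5541612  -0.05182542  0.20000088] 0.002739880473417931
5.25 [ 0.55459229 -0.05256091  0.10076276] [-0.16293402  0.31553095  0.43127976]
```

View pics/side1.png

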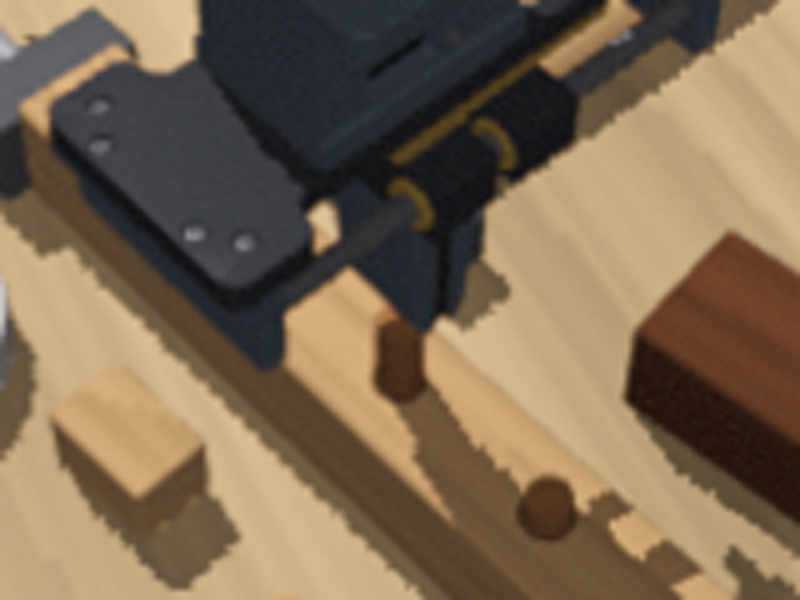

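```bash
python3 - <<'E'
from h import *
im=ctrl.read_camera("side")
q=proj("side",np.array(ctrl.current_tool_pos()))[0]; print(q, ctrl.current_tool_pos())
R=np.array(ctrl.current_eef_rot());T=np.array(ctrl.current_tool_pos())
cr=cv2.resize(im[170:290,250:410],(800,600),interpolation=cv2.INTER_CUBIC)
def dr(p,col):
    u=((proj("side",p)[0]-[250,170]+.5)*5-.5).astype(int); cv2.circle(cr,tuple(int(k) for k in u),4,col,-1)
dr(T,(0,0,255))
for i in(-1,1):
  for j in(-1,1): dr(T+R[:,0]*.0135*i+R[:,2]*.016*j,(0,255,0))
cv2.imwrite("pics/side2.png",cr)
E
```

```text
[332.75785076 237.68449382] [ 0.55454211 -0.05259548  0.10070417]
```

View pics/side2.png

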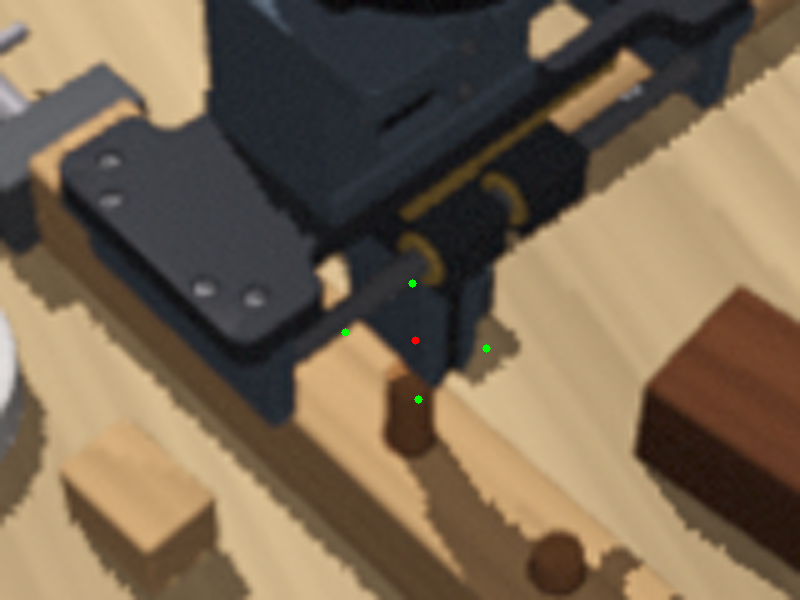

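View pics/top1.png

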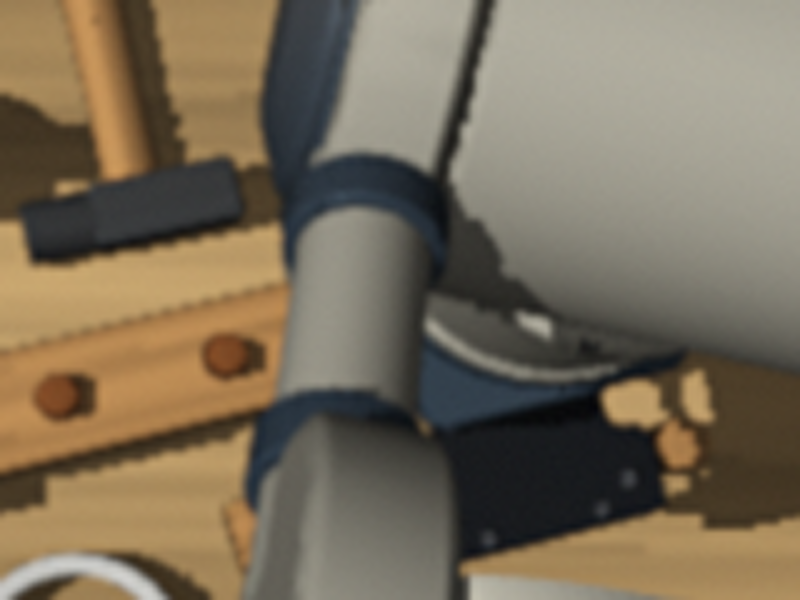

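The shut fingertips are over the dowel: the seam between the fingers meets the rail at about (450,378), and the model predicts (452,374). I'll come down slowly until contact.

```bash
python3 - <<'E'
from h import *
T=np.array([.5541,-.0525,.070])
r=ctrl.move_l(T,vel=.02,contact_N=2.0)
print(r,ctrl.current_t(),ctrl.current_tool_pos(),ctrl.current_contact_force())
E
```

```text
True 6.2083 [ 0.55383604 -0.05245295  0.08199656] [0.31444672 0.284071   0.66037593]
```

Contact came at z≈0.082, which matches the estimate. Now I press in stages.

```bash
python3 - <<'E'
from h import *
for z,v in((.066,.02),(.0635,.01)):
    ctrl.move_l(np.array([.5541,-.0525,z]),vel=v)
    print(ctrl.current_t(),ctrl.current_tool_pos(),ctrl.current_contact_force())
    ctrl.sleep(.2); print(ctrl.current_tool_pos(),ctrl.current_contact_force())
E
```

```text
7.175 [ 0.55455542 -0.05259936  0.06603031] [ 0.14395696  0.52310966 -0.46906724]
[ 0.55430191 -0.05253852  0.06608709] [ 0.07734957 -0.15134216  1.12333958]
7.775 [ 0.55413293 -0.05250006  0.06342358] [0.43840496 0.81496587 1.02306115]
[ 0.55403071 -0.05247421  0.06342308] [0.92238405 0.80846775 0.44776325]
```

```bash
python3 - <<'E'
from h import *
T=np.array([.5541,-.0525,.0620])
print(ctrl.move_l(T,vel=.005,contact_N=2.5),ctrl.current_tool_pos())
print(ctrl.move_l(T,vel=.005),ctrl.current_tool_pos()); ctrl.sleep(.3);print(ctrl.current_tool_pos(),ctrl.current_contact_force())
ctrl.move_l(T+[0,0,.03],vel=.06)
ctrl.move_l(T+[0,0,.16],vel=.15)
ctrl.goto([.40,.30,.28],np.array(ctrl.current_eef_rot()))
for n in("side","top"): cv2.imwrite(f"pics/{n}3.png",ctrl.read_camera(n))
a=cv2.imread("pics/side3.png")[180:340,240:440]; cv2.imwrite("pics/side3c.png",cv2.resize(a,(800,640),interpolation=cv2.INTER_CUBIC)[:600])
print(ctrl.current_t(),ctrl.current_tool_pos(),ctrl.current_contact_force())
E
```

```text
True [ 0.55400777 -0.05250306  0.06306466]
False [ 0.55401988 -0.05249595  0.06190207]
[ 0.55403775 -0.05248635  0.06190621] [-0.37920126 -1.22004004  0.95724444]
12.0417 [0.40062551 0.2992859  0.27975259] [-0.41347898  0.23727382  0.02035038]
```

View pics/side3c.png

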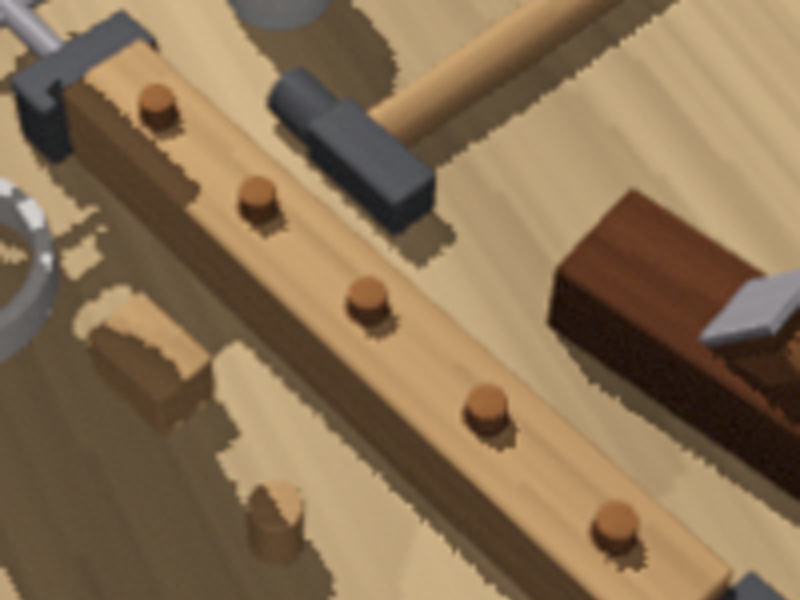

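View pics/top3.png

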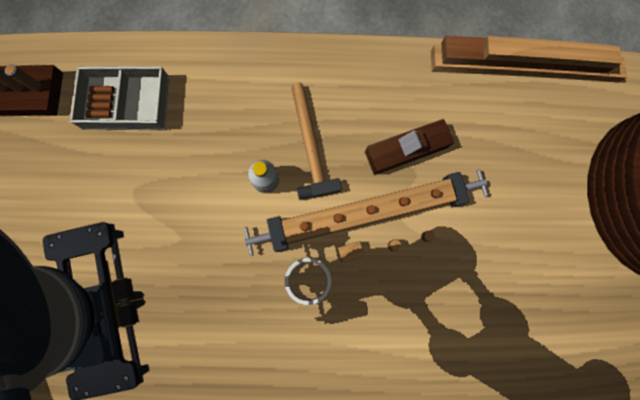

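The middle dowel's top is now at about (368,291) in the side crop, and everything else stands where it was. I'll check its height numerically, then hand in.

```bash
python3 - <<'E'
import h
from h import *
h.s[2]=(np.array([368,291])+.5)/4-.5+[240,180]
f=least_squares(h.res,[.55,-.05,.25,.07],args=(("side",),)); print(f.x)
ctrl.sleep(.3); print(np.abs(ctrl.current_dq()).max(),ctrl.current_t()); ctrl.sign_off()
E
```

```text
[ 0.55292067 -0.052813    0.25334598  0.06289715]
0.24626768267722096 12.3417
the job is handed in; nothing more can be done
```

The proud dowel was the middle one. I pressed it down with the shut fingertips until it was level with its neighbours, then drew the arm well clear and handed the job in at about 12.3 s.

- **Pressing:** The fingertips met the dowel at z≈82 mm, in line with the camera estimate of 81.5 mm. I pressed in small, slow steps to a fingertip height of 61.9 mm, against a target of 62 mm. A force check just before the end showed the fingers were still on the dowel.
- **Height check:** A camera fit afterwards put the top at 62.9 mm. That is 1 mm above the fingertip reading, but within the 2 mm camera calibration. In the enlarged side view it looks level with the other four.
- **Surroundings:** In the final pictures the other dowels and the loose things look unmoved. I judged this by eye and did not measure their positions; the arm's shadow partly covers the plugs, block and tape.

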